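# Rack the solder reels in order of size

## Robot

A 6-joint arm with a two-finger parallel gripper is mounted at the origin on the work surface. World frame = base frame: x ahead of the robot, y to its left, z up, the work surface at z = 0. Lengths are in m, angles in rad, forces in N, time in s.
With the tool pointing down it reaches from about 0.375 to 0.975 m from the base axis. Payload 3.8 kg.
Tool frame: the origin (TCP) lies between the finger pads; the fingertips stand 25 mm ahead of it and the grasp point (between the pads) lies 6 mm ahead of it; z points along the fingers, y is the line along which they close (so a half turn about z gives the same grasp; the last joint's range is limited). The gripper opens to 88 mm and grips with 3 to 60 N. Pads are 18 mm wide; open, the fingers measure 123 mm over their backs; the gripper's body (75 mm by 187 mm) begins 45 mm behind the grasp point.
Start: joints at [1.207, 0.264, 1.604, -0, 1.274, -0.037], TCP at [0.217, 0.639, 0.264] pointing down, gripper open.
Joint ranges: [-2.63, 2.63], [-0.94, 2.18], [0.31, 2.57], [-1.31, 4.45], [0, 2.66], [-2.55, 2.55]. Speed limits (rad/s): [2.57, 2.57, 3.14, 3.14, 3.14, 3.14].

## Interface

Orientations are given as a unit quaternion [w, x, y, z].
In Python, from bench import get_state, viewer, arm gives the robot as it stands.
- The arm moves only by the shell command python3 -m pendant 'ROWS' [FORCE]. ROWS is JSON, a list of rows, each an object of numbers: "grip": the gripper's target within -1 to 1 (fully open at 1, half-way at 0, shut at -1); "dx", "dy", "dz": the shift along the tool's x, y, z in m; "rx", "ry", "rz": the turn, a rotation vector about the tool's x, y, z in rad. In form: [{"grip": .., "dx": .., "dy": .., "dz": .., "rx": .., "ry": .., "rz": ..}, ...]. A call has 1 to 5 rows; each row is the pose to reach, as a shift and turn from the pose commanded when the call began, along the tool's axes at that moment; what a row does not reach only later rows make up. A row lasts 1/10 s, in which the tool goes at most 50 mm and 8.59 degrees, less where a joint would pass 70% of its speed; a pose out of reach is approached as far as the arm can. A call with a gripper value outside its range is refused whole. The fingers move at their own pace and stop on an object; FORCE is the grip in N (left out, the last holds). Time passes only in rows, so rows that repeat a pose let the fingers close. It gives the time, the measured TCP pose, the force, the opening and the grip force at its end, in the units of the state.
- get_state(): the state, without advancing time (a new reading comes with each control period).
- viewer.grab_frame(name): name is "side" or "top"; returns (picture, depth): 420x560x3 uint8, blue, green, red; 420x560 float32, m along the optical axis (not along the pixel's ray), 0 where there is no reading.
- viewer.calibration(name): a dict with "mtx" (3x3 intrinsics, pixels), "k1" (the pictures are not rectified: a ray, as slopes to the right and down, at radius r is drawn at 1 + k1 r^2 times it, then the intrinsics apply), "rvec" (rotation vector, rad) and "tvec" (3), from world to camera coordinates, as OpenCV has them. Camera axes: x right, y down, z forward; pixel columns grow to the right and rows downward; lengths in m; the calibration is good to about 2 mm. A picture is of the moment at which its call begins. calibration takes no time and is no camera call.
- arm.close_job(): hands the job in; it is judged then, once.
The state is a dict: "time_s": time; "q": joint angles; "qd": joint speeds; "joint_efforts": joint torques, N m; "position": TCP position; "orientation": TCP orientation; "wrist_force": force on the tool from outside, world axes, zero at the start; "moment": the same for the moment, N m; "width": opening from 0.0 (shut) to 1.0 (fully open); "gripper_force": force on a finger pad.
Only numpy, scipy, OpenCV 4.12 (cv2) and the standard library are available. Lean on these libraries where they do the work, as an engineer would, in place of code of your own. Each camera call takes 0.05 s, during which the arm holds its last target. There are 200 camera calls.

## Task

Put the four solder reels on the upright pins of the reel rack, one reel to a pin and each standing flat on the rack, in order of size with the smallest next to the soldering iron's stand and the largest at the far end. Keep everything off the iron and its stand, which are hot, and leave the circuit board where it lies.

Things in the scene. Friction and masses are not known exactly. Their poses are not given: they have to be found in the camera images.
- reel_50: the smallest of four solder reels: lime-green flanges 36 mm in diameter, 3 mm thick, white label, grey wire wound to 30 mm; 26 mm tall, 50 to 75 g; a 22 mm round bore right through. Stands upright on the bench, all round, so it can be gripped across the flanges in any direction. Origin: centre of its underside, z up along the bore.
- reel_100: the second smallest of four solder reels: lime-green flanges 45 mm in diameter, 3 mm thick, white label, grey wire wound to 38 mm; 32 mm tall, 95 to 145 g; a 22 mm round bore right through. Stands upright on the bench, all round, so it can be gripped across the flanges in any direction. Origin: centre of its underside, z up along the bore.
- reel_250: the second largest of four solder reels: lime-green flanges 54 mm in diameter, 3 mm thick, white label, grey wire wound to 46 mm; 41 mm tall, 220 to 340 g; a 22 mm round bore right through. Stands upright on the bench, all round, so it can be gripped across the flanges in any direction. Origin: centre of its underside, z up along the bore.
- reel_500: the largest of four solder reels: lime-green flanges 63 mm in diameter, 3 mm thick, white label, grey wire wound to 54 mm; 50 mm tall, 430 to 650 g; a 22 mm round bore right through. Stands upright on the bench, all round, so it can be gripped across the flanges in any direction. Origin: centre of its underside, z up along the bore.
- pin_a: upright steel pin of the reel rack, leftmost as the robot sees it; 6 mm in diameter, 45 mm tall. Origin: on its axis, on the top of the rack's plate (8 mm above the bench), where the reel stands. z up, y along the row (d to a), x across it; pins 75 mm apart. The rack is a fixed dark grey steel bar, 310 mm along y, 78 mm across.
- pin_b: upright steel pin of the reel rack, second from the left as the robot sees it; 6 mm in diameter, 45 mm tall. Origin: on its axis, on the top of the rack's plate (8 mm above the bench), where the reel stands. z up, y along the row (d to a), x across it; pins 75 mm apart. The rack is a fixed dark grey steel bar, 310 mm along y, 78 mm across.
- pin_c: upright steel pin of the reel rack, third from the left as the robot sees it; 6 mm in diameter, 45 mm tall. Origin: on its axis, on the top of the rack's plate (8 mm above the bench), where the reel stands. z up, y along the row (d to a), x across it; pins 75 mm apart. A reel on its pin has 8 mm of play all round; reels stand close along the row, so grip them across it.
- pin_d: upright steel pin of the reel rack, rightmost as the robot sees it; 6 mm in diameter, 45 mm tall. Origin: on its axis, on the top of the rack's plate (8 mm above the bench), where the reel stands. z up, y along the row (d to a), x across it; pins 75 mm apart. A reel on its pin has 8 mm of play all round; reels stand close along the row, so grip them across it.
- iron_stand: soldering iron in its fixed stand: black base 130 (x) by 82 (y) by 22 mm, blue-handled iron leaning to its +x, away from the robot, 205 mm high, ending 120 mm from the origin; 37 mm wide above the base. Origin: centre of the underside, about 260 mm from the rack's centre, off either end. Hot. A tip-cleaner tin, 74 mm wide, 62 mm tall, stands likewise off the other end.
- board: assembled green circuit board, 150 (x) by 110 (y) mm, loose on stand-offs, 23 mm tall with its parts, to the far left or far right of the reels. Origin: its centre, at bench level. A bystander; a black parts tray, 130 by 100 by 24 mm, lies on the opposite side.
Not all that is in view belongs to the job. What is shaped like the reel_100 but black or red is not meant.

How it is judged:
At the end, for the whole second after the job is handed in: Each reel is over its pin (axes within 10.5 mm; the play is 8 mm), flat on the rack's plate (within 4 mm, tilt under 0.08 rad), at rest and released; from the end nearest the iron's stand the reels are the 36, 45, 54 and 63 mm ones (((y of iron_stand in the frame of pin_b above 0 m and horizontal distance between reel_50 and pin_a below 0.0105 m and z of reel_50 in the frame of pin_a between -0.004 and 0.004 m and horizontal distance between reel_100 and pin_b below 0.0105 m and z of reel_100 in the frame of pin_b between -0.004 and 0.004 m and horizontal distance between reel_250 and pin_c below 0.0105 m and z of reel_250 in the frame of pin_c between -0.004 and 0.004 m and horizontal distance between reel_500 and pin_d below 0.0105 m and z of reel_500 in the frame of pin_d between -0.004 and 0.004 m) or (y of iron_stand in the frame of pin_b below 0 m and horizontal distance between reel_50 and pin_d below 0.0105 m and z of reel_50 in the frame of pin_d between -0.004 and 0.004 m and horizontal distance between reel_100 and pin_c below 0.0105 m and z of reel_100 in the frame of pin_c between -0.004 and 0.004 m and horizontal distance between reel_250 and pin_b below 0.0105 m and z of reel_250 in the frame of pin_b between -0.004 and 0.004 m and horizontal distance between reel_500 and pin_a below 0.0105 m and z of reel_500 in the frame of pin_a between -0.004 and 0.004 m)) and angle between each of reel_50, reel_100, reel_250, reel_500's own z axis and vertical below 0.08 rad and linear speed of each of reel_50, reel_100, reel_250, reel_500 below 0.02 m/s); the robot touches nothing.
It fails at once if the robot or a reel touches the soldering iron or its stand (over 1 N) (contact force between anything else and iron_stand above 1 N).
It fails at once if the circuit board is shifted by more than 20 mm (distance of board from where it was at the start of the episode above 0.02 m).
It also fails if it takes over 90 s, if anything falls off the work surface, if the arm or the gripper's body presses on something with over 40 N, if the wrist force passes 120 N, or if a joint passes its speed limit or range.

## Working session

There is one attempt and no reset: what is moved stays moved. The work goes in short steps, Python scripts to look and compute and a shell command to move; the robot and the scene stay as the last step left them, time stands still between calls to the robot, and variables do not carry over. Pictures are saved under pics/ and viewed, at most 14 in all, crops included, and the job is handed in when it is done.

```bash
mkdir -p pics; ls
cat > h.py <<'E'
import numpy as np, cv2
from bench import get_state, viewer, arm
def cam(n):
    c=viewer.calibration(n); R,_=cv2.Rodrigues(np.array(c["rvec"],float)); return np.array(c["mtx"],float),c["k1"],R,np.array(c["tvec"],float).ravel()
def ray(n,u,v):
    K,k1,R,t=cam(n); d=np.array([k1,0,0,0,0.])
    p=cv2.undistortPoints(np.array([[[u,v]]],float),K,d)[0,0]
    return -R.T@t, R.T@np.array([p[0],p[1],1.]), R,t
def atz(n,u,v,z):
    o,d,_,_=ray(n,u,v); return o+d*(z-o[2])/d[2]
def cloud(n,dep):
    K,k1,R,t=cam(n); H,W=dep.shape
    uv=np.stack(np.meshgrid(np.arange(W),np.arange(H)),-1).reshape(-1,1,2).astype(float)
    p=cv2.undistortPoints(uv,K,np.array([k1,0,0,0,0.]))[:,0]
    P=np.c_[p,np.ones(len(p))]*dep.reshape(-1,1)
    return ((P-t)@R).reshape(H,W,3)
E
python3 - <<'E'
from h import *
for n in("side","top"):
    p,d=viewer.grab_frame(n); cv2.imwrite(f"pics/{n}0.png",p); np.save(n+"0.npy",d)
    K,k1,R,t=cam(n); print(n,K[0,0],k1,-R.T@t)
s=get_state();print(s["position"],s["orientation"],s["width"],s["time_s"])
E
```

```text
pics
side 410.50547544882363 -0.05484107184097262 [0.2737568  0.74099895 0.65418938]
top 452.48042246838713 -0.11066470928001187 [0.42926059 0.01882411 1.24372001]
[0.21648839 0.63871545 0.2625201 ] [-1.83879200e-04  1.62663741e-01  9.86681043e-01 -9.96412357e-04] 0.9980763303993055 0.1
```

View pics/top0.png

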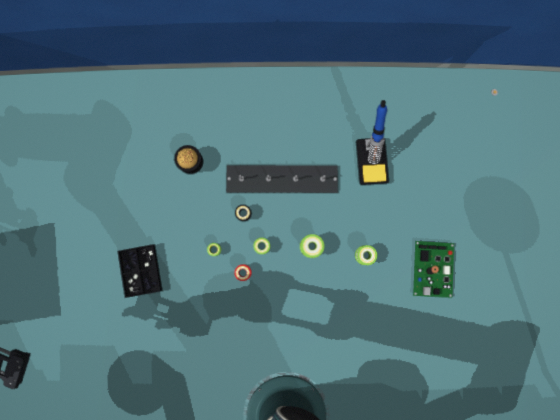

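View pics/side0.png

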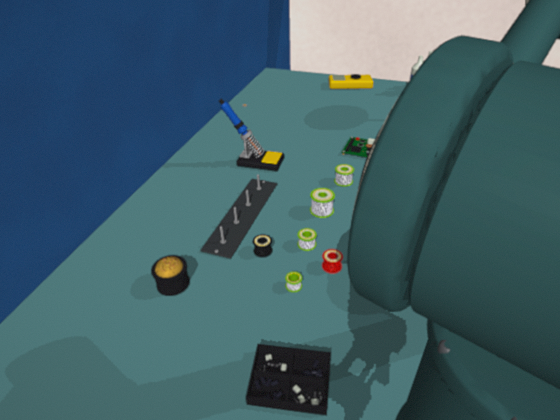

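The top view has the rack at (228–338, 165–192), with the iron off its right end, so the 50 goes to pin d and the 500 to pin a. The lime reels are at (214,250), (262,246), (312,246) and (367,256). The decoys are black at (243,213) and red at (243,272).

```bash
cat > meas.py <<'E'
from h import *
def reels(p,d):
    X=cloud("top",d); hsv=cv2.cvtColor(p,cv2.COLOR_BGR2HSV)
    m=cv2.inRange(hsv,(25,100,70),(50,255,255)); m=cv2.morphologyEx(m,cv2.MORPH_CLOSE,np.ones((3,3)))
    n,l,st,_=cv2.connectedComponentsWithStats(m)
    for i in range(1,n):
        if st[i,4]<40: continue
        P=X[(l==i)&(d>0)]; zt=np.percentile(P[:,2],75)
        # top ring: pixels near top height
        vv,uu=np.nonzero((l==i)&(abs(X[...,2]-zt)<.006))
        (cu,cv),r=cv2.minEnclosingCircle(np.c_[uu,vv].astype(np.float32))
        c=atz("top",cu,cv,zt); e=atz("top",cu+r,cv,zt)
        print("reel px",round(cu),round(cv),"ztop %.3f"%zt,"xy",c[:2].round(4),"diam %.3f"%(2*np.linalg.norm(e-c)))
if __name__=="__main__":
    p=cv2.imread("pics/top0.png"); d=np.load("top0.npy"); reels(p,d)
    X=cloud("top",d)
    for u,v in[(243,213),(243,272),(188,159),(375,173),(283,185),(379,118)]: print(u,v,X[v,u].round(3))
    for u,v in[(228,165),(228,193),(338,165),(338,193)]: print("rack",atz("top",u,v,.008).round(3))
    c=cv2.resize(p[155:205,215:400],None,fx=4.3,fy=4.3,interpolation=cv2.INTER_CUBIC); cv2.imwrite("pics/rack.png",c)
E
python3 meas.py
```

```text
reel px 374 172 ztop 0.027 xy [ 0.6544 -0.2458] diam 0.069
reel px 312 246 ztop 0.051 xy [ 0.4561 -0.0694] diam 0.062
reel px 261 245 ztop 0.033 xy [0.4578 0.0645] diam 0.043
reel px 213 249 ztop 0.027 xy [0.4489 0.1943] diam 0.035
reel px 367 255 ztop 0.042 xy [ 0.4307 -0.215 ] diam 0.054
243 213 [0.548 0.116 0.   ]
243 272 [ 0.386  0.116 -0.   ]
188 159 [0.689 0.259 0.061]
375 173 [ 0.654 -0.248  0.024]
283 185 [0.624 0.005 0.009]
379 118 [ 0.766 -0.232  0.163]
rack [0.682 0.158 0.008]
rack [0.603 0.157 0.008]
rack [ 0.68  -0.148  0.008]
rack [ 0.601 -0.147  0.008]
```

View pics/rack.png

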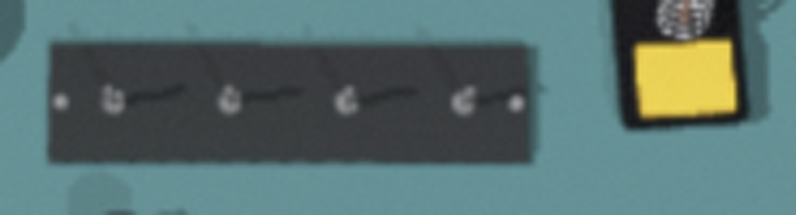

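The crop shows pin tops near x=113, 230, 346 and 463 at y≈98, and end screws at (60,101) and (517,102). I'll convert those.

Run:
```python
from h import *
f=lambda x,o:(x+.5)/4.3-.5+o
for x,y,z in[(60,101,.009),(517,102,.009),(113,98,.04),(230,98,.04),(346,99,.04),(463,99,.04)]: print(atz("top",f(x,215),f(y,155),z).round(4))
X=cloud("top",np.load("top0.npy"))
m=(abs(X[...,0]-.64)<.02)&(abs(X[...,1])<.14)&(X[...,2]>.03)&(X[...,2]<.08)
for v,u in np.argwhere(m): print(u,v,X[v,u].round(3))
s=get_state()
from scipy.spatial.transform import Rotation as R
q=s["orientation"];print(R.from_quat([q[1],q[2],q[3],q[0]]).as_matrix().round(3))
```

```text
[0.6446 0.1556 0.009 ]
[ 0.6418 -0.1386  0.009 ]
[0.6408 0.1188 0.04  ]
[0.6402 0.0454 0.04  ]
[ 0.6391 -0.0273  0.04  ]
[ 0.6386 -0.1007  0.04  ]
240 174 [0.647 0.12  0.055]
268 174 [0.648 0.045 0.051]
239 175 [0.646 0.123 0.049]
240 175 [0.645 0.12  0.054]
241 175 [0.645 0.118 0.052]
267 175 [0.645 0.048 0.051]
268 175 [0.645 0.045 0.05 ]
269 175 [0.645 0.043 0.049]
296 175 [ 0.644 -0.029  0.054]
297 175 [ 0.645 -0.032  0.049]
324 175 [ 0.643 -0.104  0.054]
325 175 [ 0.643 -0.107  0.055]
240 176 [0.643 0.12  0.052]
241 176 [0.643 0.118 0.048]
268 176 [0.642 0.045 0.049]
269 176 [0.642 0.043 0.05 ]
295 176 [ 0.644 -0.027  0.038]
296 176 [ 0.642 -0.029  0.051]
297 176 [ 0.642 -0.032  0.046]
323 176 [ 0.642 -0.102  0.047]
324 176 [ 0.641 -0.104  0.053]
325 176 [ 0.641 -0.107  0.053]
240 177 [0.643 0.122 0.036]
268 177 [0.641 0.046 0.042]
295 177 [ 0.642 -0.027  0.031]
296 177 [ 0.641 -0.03   0.039]
323 177 [ 0.641 -0.103  0.037]
324 177 [ 0.64  -0.105  0.043]
[[-0.947  0.321 -0.001]
 [ 0.321  0.947 -0.002]
 [ 0.    -0.002 -1.   ]]
```

```bash
cat > go.py <<'E'
import sys
from h import *
from scipy.spatial.transform import Rotation as R
s=get_state(); q=s["orientation"]; r=R.from_quat([q[1],q[2],q[3],q[0]])
T=R.from_matrix(np.array([[0,1,0],[1,0,0],[0,0,-1.]]))
print("d",r.inv().apply(np.array(sys.argv[1:4],float)-s["position"]).round(4),"rot",(r.inv()*T).as_rotvec().round(3))
E
python3 -m pendant '[{"grip":1,"dx":-0.18,"dy":-0.17,"dz":0.05,"rz":0.62},{"grip":1,"dx":-0.18,"dy":-0.17,"dz":0.05,"rz":0.62},{"grip":1,"dx":-0.18,"dy":-0.17,"dz":0.05,"rz":0.62},{"grip":1,"dx":-0.18,"dy":-0.17,"dz":0.05,"rz":0.62},{"grip":1,"dx":-0.18,"dy":-0.17,"dz":0.05,"rz":0.62}]' 30
python3 go.py .449 .194 .16
```

```text
d [-0.363  -0.3463  0.1032] rot [-2.000e-03  1.000e-03  1.244e+00]invalid input
```

```bash
python3 -m pendant '[{"grip":1,"dx":-0.18,"dy":-0.17,"dz":0.05,"rx":0,"ry":0,"rz":0.62},{"grip":1,"dx":-0.18,"dy":-0.17,"dz":0.05,"rx":0,"ry":0,"rz":0.62},{"grip":1,"dx":-0.18,"dy":-0.17,"dz":0.05,"rx":0,"ry":0,"rz":0.62},{"grip":1,"dx":-0.18,"dy":-0.17,"dz":0.05,"rx":0,"ry":0,"rz":0.62},{"grip":1,"dx":-0.18,"dy":-0.17,"dz":0.05,"rx":0,"ry":0,"rz":0.62}]' 30
python3 go.py .449 .194 .16
```

```text
time_s: 0.6
position: [0.3317, 0.4208, 0.2134]
orientation: [0.0, 0.457, 0.889, -0.0]
wrist_force: [-0.3, 0.1, -0.1]
width: 0.998
gripper_force: 0.0
d [-0.2527 -0.0365  0.0535] rot [-0.     0.     0.621]
```

```bash
python3 -m pendant '[{"grip":1,"dx":-0.253,"dy":-0.037,"dz":0.053,"rx":0,"ry":0,"rz":0.621},{"grip":1,"dx":-0.253,"dy":-0.037,"dz":0.053,"rx":0,"ry":0,"rz":0.621},{"grip":1,"dx":-0.253,"dy":-0.037,"dz":0.053,"rx":0,"ry":0,"rz":0.621},{"grip":1,"dx":-0.253,"dy":-0.037,"dz":0.053,"rx":0,"ry":0,"rz":0.621},{"grip":1,"dx":-0.253,"dy":-0.037,"dz":0.053,"rx":0,"ry":0,"rz":0.621}]' 30
python3 go.py .449 .194 .035
```

```text
time_s: 1.1
position: [0.4445, 0.2035, 0.163]
orientation: [0.0, 0.707, 0.707, 0.0]
wrist_force: [1.5, 0.2, 0.1]
width: 0.997
gripper_force: 0.0
d [-0.0095  0.0045  0.128 ] rot [ 0.    -0.    -0.001]
```

```bash
python3 -m pendant '[{"grip":1,"dx":0,"dy":0,"dz":0.03,"rx":0,"ry":0,"rz":0},{"grip":1,"dx":0,"dy":0,"dz":0.03,"rx":0,"ry":0,"rz":0},{"grip":1,"dx":0,"dy":0,"dz":0.03,"rx":0,"ry":0,"rz":0}]'
python3 go.py .449 .194 .029
```

```text
time_s: 1.4
position: [0.4433, 0.2052, 0.1329]
orientation: [-0.001, 0.706, 0.708, -0.001]
wrist_force: [0.2, -1.1, -0.1]
width: 0.997
gripper_force: 0.0
d [-0.0112  0.006   0.1039] rot [-0.003  0.001  0.003]
```

```bash
python3 -m pendant '[{"grip":1,"dx":-0.011,"dy":0.006,"dz":0.03,"rx":0,"ry":0,"rz":0},{"grip":1,"dx":-0.011,"dy":0.006,"dz":0.06,"rx":0,"ry":0,"rz":0},{"grip":1,"dx":-0.011,"dy":0.006,"dz":0.09,"rx":0,"ry":0,"rz":0},{"grip":1,"dx":-0.011,"dy":0.006,"dz":0.103,"rx":0,"ry":0,"rz":0},{"grip":1,"dx":-0.011,"dy":0.006,"dz":0.103,"rx":0,"ry":0,"rz":0}]'
python3 - <<'E'
from h import *
p,d=viewer.grab_frame("side"); cv2.imwrite("pics/s1.png",cv2.resize(p[180:360,200:420],None,fx=3,fy=3))
E
```

```text
time_s: 1.9
position: [0.4489, 0.1951, 0.0296]
orientation: [-0.001, 0.705, 0.709, -0.001]
wrist_force: [0.0, 0.5, -0.2]
width: 0.998
gripper_force: 0.0
```

View pics/s1.png

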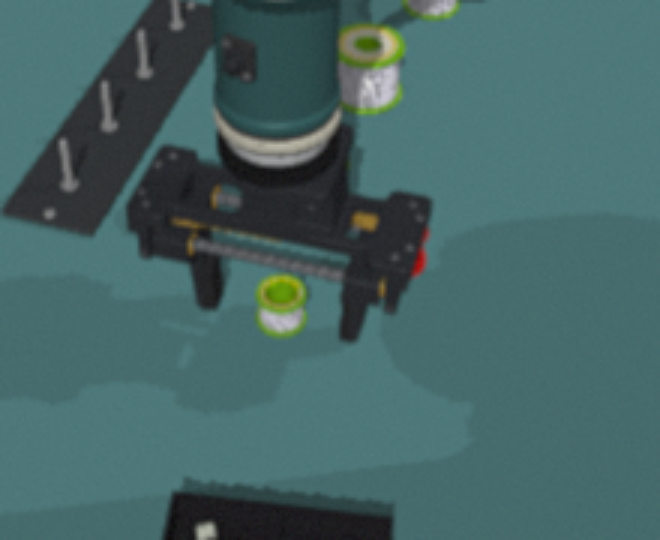

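The reel sits centred between the fingers, at (280,305) in the crop, so I'll close on it.

```bash
python3 -m pendant '[{"grip":-1,"dx":0,"dy":0,"dz":0,"rx":0,"ry":0,"rz":0},{"grip":-1,"dx":0,"dy":0,"dz":0,"rx":0,"ry":0,"rz":0},{"grip":-1,"dx":0,"dy":0,"dz":0,"rx":0,"ry":0,"rz":0},{"grip":-1,"dx":0,"dy":0,"dz":0,"rx":0,"ry":0,"rz":0},{"grip":-1,"dx":0,"dy":0,"dz":0,"rx":0,"ry":0,"rz":0}]' 25; python3 -m pendant '[{"grip":-1,"dx":0,"dy":0,"dz":0,"rx":0,"ry":0,"rz":0},{"grip":-1,"dx":0,"dy":0,"dz":0,"rx":0,"ry":0,"rz":0},{"grip":-1,"dx":0,"dy":0,"dz":-0.04,"rx":0,"ry":0,"rz":0},{"grip":-1,"dx":0,"dy":0,"dz":-0.08,"rx":0,"ry":0,"rz":0},{"grip":-1,"dx":0,"dy":0,"dz":-0.12,"rx":0,"ry":0,"rz":0}]'; python3 go.py .642 -.1055 .16
```

```text
time_s: 2.45
position: [0.4505, 0.1945, 0.0309]
orientation: [0.0, 0.706, 0.708, 0.0]
wrist_force: [-0.4, 0.2, -0.4]
width: 0.568
gripper_force: 0.0
time_s: 2.95
position: [0.4495, 0.1942, 0.1511]
orientation: [-0.0, 0.706, 0.708, -0.001]
wrist_force: [0.7, 0.5, -0.8]
width: 0.377
gripper_force: 25.0
d [-0.3002  0.1916 -0.009 ] rot [-0.002  0.001  0.003]
```

Run:
```python
from h import *
p,d=viewer.grab_frame("side"); cv2.imwrite("pics/s2.png",cv2.resize(p[130:330,200:420],None,fx=3,fy=3))
```

```text
(no output)
```

View pics/s2.png

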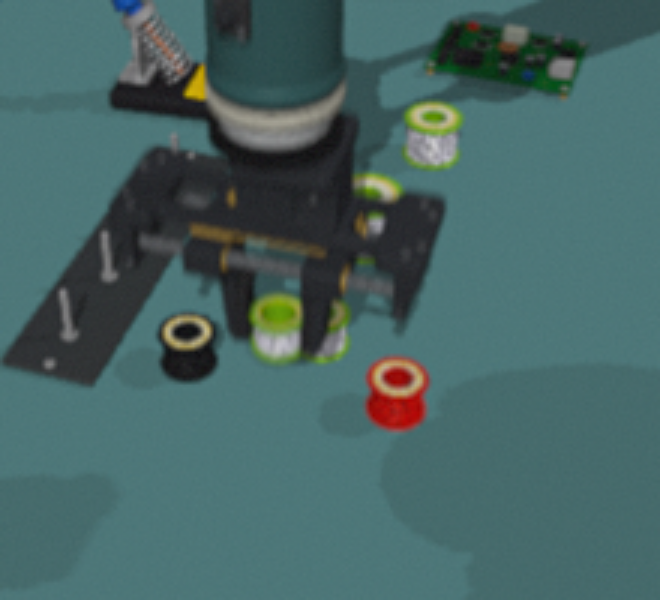

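The reel hangs upright at (280,330) between the fingers. On to pin d.

```bash
python3 -m pendant '[{"grip":-1,"dx":-0.03,"dy":0.02,"dz":0,"rx":0,"ry":0,"rz":0},{"grip":-1,"dx":-0.065,"dy":0.043,"dz":0,"rx":0,"ry":0,"rz":0},{"grip":-1,"dx":-0.1,"dy":0.066,"dz":0,"rx":0,"ry":0,"rz":0},{"grip":-1,"dx":-0.14,"dy":0.09,"dz":0,"rx":0,"ry":0,"rz":0},{"grip":-1,"dx":-0.175,"dy":0.112,"dz":0,"rx":0,"ry":0,"rz":0}]'; python3 -m pendant '[{"grip":-1,"dx":-0.035,"dy":0.022,"dz":0,"rx":0,"ry":0,"rz":0},{"grip":-1,"dx":-0.07,"dy":0.045,"dz":0,"rx":0,"ry":0,"rz":0},{"grip":-1,"dx":-0.1,"dy":0.064,"dz":0,"rx":0,"ry":0,"rz":0},{"grip":-1,"dx":-0.125,"dy":0.079,"dz":0,"rx":0,"ry":0,"rz":0},{"grip":-1,"dx":-0.125,"dy":0.079,"dz":0,"rx":0,"ry":0,"rz":0}]';python3 go.py .642 -.1055 .1
```

```text
time_s: 3.5
position: [0.5634, 0.018, 0.1501]
orientation: [0.0, 0.706, 0.708, -0.0]
wrist_force: [0.1, 1.6, -0.4]
width: 0.376
gripper_force: 25.0
time_s: 4.0
position: [0.6437, -0.1084, 0.15]
orientation: [0.001, 0.707, 0.707, -0.0]
wrist_force: [0.8, -0.6, -0.7]
width: 0.374
gripper_force: 25.0
d [ 0.0029 -0.0018  0.0499] rot [ 0.001  0.001 -0.   ]
```

```bash
python3 -m pendant '[{"grip":-1,"dx":0.002,"dy":-0.002,"dz":0.03,"rx":0,"ry":0,"rz":0},{"grip":-1,"dx":0.002,"dy":-0.002,"dz":0.055,"rx":0,"ry":0,"rz":0},{"grip":-1,"dx":0.002,"dy":-0.002,"dz":0.08,"rx":0,"ry":0,"rz":0},{"grip":-1,"dx":0.002,"dy":-0.002,"dz":0.1,"rx":0,"ry":0,"rz":0},{"grip":-1,"dx":0.002,"dy":-0.002,"dz":0.109,"rx":0,"ry":0,"rz":0}]'
python3 - <<'E'
from h import *
print(get_state()["position"])
p,d=viewer.grab_frame("side"); cv2.imwrite("pics/s3.png",cv2.resize(p[130:290,170:370],None,fx=3,fy=3))
E
```

```text
time_s: 4.5
position: [0.6375, -0.1018, 0.0384]
orientation: [-0.002, 0.706, 0.708, -0.001]
wrist_force: [-2.6, 1.2, 15.7]
width: 0.374
gripper_force: 25.0
[ 0.63754    -0.10177132  0.03844443]
```

View pics/s3.png

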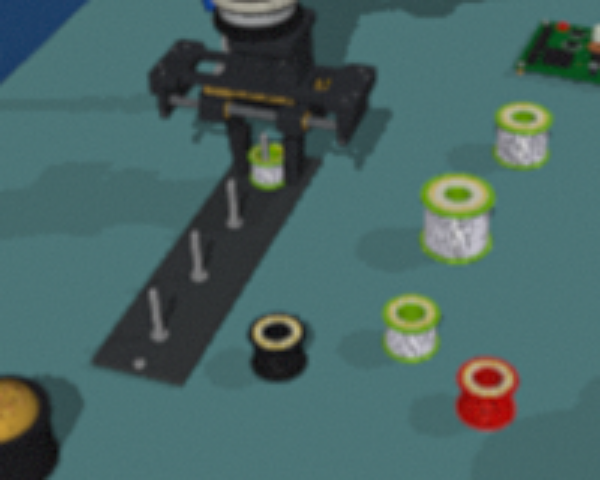

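The pin stands through the bore and the reel is pressing on the plate with 16 N. Release and lift.

```bash
python3 -m pendant '[{"grip":-0.1,"dx":0,"dy":0,"dz":-0.001,"rx":0,"ry":0,"rz":0},{"grip":0.2,"dx":0,"dy":0,"dz":-0.001,"rx":0,"ry":0,"rz":0},{"grip":0.5,"dx":0,"dy":0,"dz":-0.001,"rx":0,"ry":0,"rz":0},{"grip":1,"dx":0,"dy":0,"dz":-0.001,"rx":0,"ry":0,"rz":0},{"grip":1,"dx":0,"dy":0,"dz":-0.03,"rx":0,"ry":0,"rz":0}]'; python3 -m pendant '[{"grip":1,"dx":0,"dy":0,"dz":-0.04,"rx":0,"ry":0,"rz":0},{"grip":1,"dx":0,"dy":0,"dz":-0.085,"rx":0,"ry":0,"rz":0},{"grip":1,"dx":0.03,"dy":-0.033,"dz":-0.085,"rx":0,"ry":0,"rz":0},{"grip":1,"dx":0.06,"dy":-0.066,"dz":-0.085,"rx":0,"ry":0,"rz":0},{"grip":1,"dx":0.09,"dy":-0.1,"dz":-0.085,"rx":0,"ry":0,"rz":0}]'; python3 go.py .458 .0645 .1
```

```text
time_s: 5.05
position: [0.6369, -0.1023, 0.0682]
orientation: [-0.003, 0.706, 0.708, -0.002]
wrist_force: [-0.4, 0.3, -0.1]
width: 0.788
gripper_force: 0.0
time_s: 5.55
position: [0.5395, -0.0127, 0.1578]
orientation: [0.001, 0.706, 0.708, 0.001]
wrist_force: [-0.1, 0.3, 0.5]
width: 0.999
gripper_force: 0.0
d [ 0.0773 -0.0815  0.0576] rot [ 0.003 -0.     0.002]
```

```bash
python3 -m pendant '[{"grip":1,"dx":0.035,"dy":-0.037,"dz":0,"rx":0,"ry":0,"rz":0},{"grip":1,"dx":0.065,"dy":-0.068,"dz":0,"rx":0,"ry":0,"rz":0},{"grip":1,"dx":0.077,"dy":-0.082,"dz":0,"rx":0,"ry":0,"rz":0},{"grip":1,"dx":0.077,"dy":-0.082,"dz":0.03,"rx":0,"ry":0,"rz":0},{"grip":1,"dx":0.077,"dy":-0.082,"dz":0.04,"rx":0,"ry":0,"rz":0}]'; python3 go.py .458 .0645 .034
```

```text
time_s: 6.05
position: [0.4567, 0.0636, 0.1155]
orientation: [-0.0, 0.706, 0.709, -0.0]
wrist_force: [-0.8, 0.5, -0.8]
width: 0.997
gripper_force: 0.0
d [0.0009 0.0013 0.0815] rot [-0.001  0.     0.004]
```

```bash
python3 -m pendant '[{"grip":1,"dx":0.001,"dy":0.001,"dz":0.03,"rx":0,"ry":0,"rz":0},{"grip":1,"dx":0.001,"dy":0.001,"dz":0.06,"rx":0,"ry":0,"rz":0},{"grip":1,"dx":0.001,"dy":0.001,"dz":0.081,"rx":0,"ry":0,"rz":0},{"grip":-1,"dx":0.001,"dy":0.001,"dz":0.081,"rx":0,"ry":0,"rz":0},{"grip":-1,"dx":0.001,"dy":0.001,"dz":0.081,"rx":0,"ry":0,"rz":0}]' 30; python3 -m pendant '[{"grip":-1,"dx":0,"dy":0,"dz":0,"rx":0,"ry":0,"rz":0},{"grip":-1,"dx":0,"dy":0,"dz":0,"rx":0,"ry":0,"rz":0},{"grip":-1,"dx":0,"dy":0,"dz":0,"rx":0,"ry":0,"rz":0},{"grip":-1,"dx":0,"dy":0,"dz":0,"rx":0,"ry":0,"rz":0},{"grip":-1,"dx":0,"dy":0,"dz":0,"rx":0,"ry":0,"rz":0}]'; python3 go.py .642 -.0305 .16
```

```text
time_s: 6.55
position: [0.4591, 0.064, 0.0356]
orientation: [-0.0, 0.706, 0.708, -0.0]
wrist_force: [0.2, 0.9, 0.3]
width: 0.844
gripper_force: 0.0
time_s: 7.05
position: [0.4589, 0.0646, 0.0363]
orientation: [0.0, 0.706, 0.708, 0.0]
wrist_force: [-2.7, -0.4, 4.9]
width: 0.48
gripper_force: 29.1
d [-0.0957  0.1828 -0.1235] rot [0.001 0.    0.003]
```

```bash
python3 -m pendant '[{"grip":-1,"dx":0,"dy":0,"dz":-0.03,"rx":0,"ry":0,"rz":0},{"grip":-1,"dx":0,"dy":0,"dz":-0.07,"rx":0,"ry":0,"rz":0},{"grip":-1,"dx":0,"dy":0,"dz":-0.11,"rx":0,"ry":0,"rz":0},{"grip":-1,"dx":-0.017,"dy":0.033,"dz":-0.12,"rx":0,"ry":0,"rz":0},{"grip":-1,"dx":-0.034,"dy":0.066,"dz":-0.12,"rx":0,"ry":0,"rz":0}]'; python3 -m pendant '[{"grip":-1,"dx":-0.018,"dy":0.035,"dz":0,"rx":0,"ry":0,"rz":0},{"grip":-1,"dx":-0.036,"dy":0.07,"dz":0,"rx":0,"ry":0,"rz":0},{"grip":-1,"dx":-0.052,"dy":0.1,"dz":0,"rx":0,"ry":0,"rz":0},{"grip":-1,"dx":-0.062,"dy":0.118,"dz":0,"rx":0,"ry":0,"rz":0},{"grip":-1,"dx":-0.062,"dy":0.118,"dz":0,"rx":0,"ry":0,"rz":0}]'; python3 go.py .642 -.0305 .045
```

```text
time_s: 7.55
position: [0.5271, 0.0308, 0.1591]
orientation: [0.002, 0.706, 0.709, 0.003]
wrist_force: [0.6, -0.8, -1.1]
width: 0.475
gripper_force: 29.7
time_s: 8.05
position: [0.6449, -0.0324, 0.1551]
orientation: [0.001, 0.707, 0.708, 0.0]
wrist_force: [-0.9, -0.2, -1.8]
width: 0.476
gripper_force: 29.7
d [ 0.0019 -0.003   0.1101] rot [0.001 0.    0.002]
```

```bash
python3 -m pendant '[{"grip":-1,"dx":0.002,"dy":-0.002,"dz":0.03,"rx":0,"ry":0,"rz":0},{"grip":-1,"dx":0.002,"dy":-0.002,"dz":0.06,"rx":0,"ry":0,"rz":0},{"grip":-1,"dx":0.002,"dy":-0.002,"dz":0.09,"rx":0,"ry":0,"rz":0},{"grip":-1,"dx":0.002,"dy":-0.002,"dz":0.106,"rx":0,"ry":0,"rz":0},{"grip":-1,"dx":0.002,"dy":-0.002,"dz":0.106,"rx":0,"ry":0,"rz":0}]'; python3 -m pendant '[{"grip":-1,"dx":0,"dy":0,"dz":0.003,"rx":0,"ry":0,"rz":0}]'
python3 - <<'E'
from h import *
print(get_state()["position"])
p,d=viewer.grab_frame("side"); cv2.imwrite("pics/s4.png",cv2.resize(p[130:290,170:370],None,fx=3,fy=3))
E
```

```text
time_s: 8.55
position: [0.6378, -0.0283, 0.0466]
orientation: [-0.002, 0.706, 0.708, -0.002]
wrist_force: [0.3, 0.1, -0.8]
width: 0.475
gripper_force: 29.7
time_s: 8.65
position: [0.6413, -0.0287, 0.0474]
orientation: [0.0, 0.706, 0.708, 0.0]
wrist_force: [-0.3, -0.1, -0.4]
width: 0.473
gripper_force: 29.7
[ 0.64130026 -0.02872341  0.04739625]
```

View pics/s4.png

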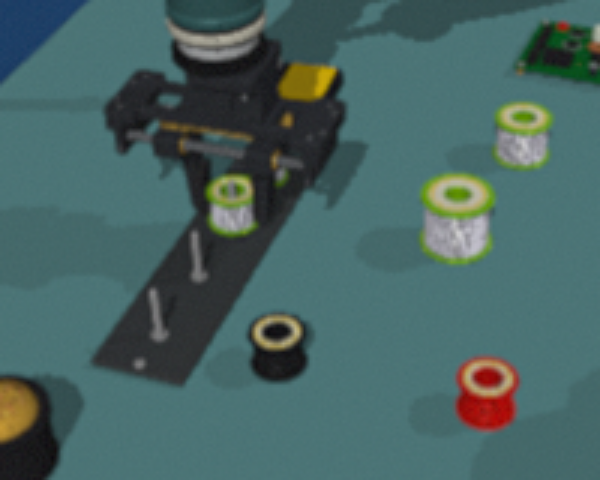

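The reel is over pin c with the pin in its bore. I'll lower it a touch more, then release.

```bash
python3 -m pendant '[{"grip":-1,"dx":0,"dy":0,"dz":0.002,"rx":0,"ry":0,"rz":0},{"grip":-1,"dx":0,"dy":0,"dz":0.002,"rx":0,"ry":0,"rz":0}]';  python3 -m pendant '[{"grip":-0.1,"dx":0,"dy":0,"dz":0,"rx":0,"ry":0,"rz":0},{"grip":0.2,"dx":0,"dy":0,"dz":0,"rx":0,"ry":0,"rz":0},{"grip":0.5,"dx":0,"dy":0,"dz":0,"rx":0,"ry":0,"rz":0},{"grip":1,"dx":0,"dy":0,"dz":0,"rx":0,"ry":0,"rz":0},{"grip":1,"dx":0,"dy":0,"dz":-0.03,"rx":0,"ry":0,"rz":0}]'; python3 -m pendant '[{"grip":1,"dx":0,"dy":0,"dz":-0.04,"rx":0,"ry":0,"rz":0},{"grip":1,"dx":0,"dy":0,"dz":-0.085,"rx":0,"ry":0,"rz":0},{"grip":1,"dx":-0.03,"dy":-0.033,"dz":-0.085,"rx":0,"ry":0,"rz":0},{"grip":1,"dx":-0.06,"dy":-0.066,"dz":-0.085,"rx":0,"ry":0,"rz":0},{"grip":1,"dx":-0.09,"dy":-0.1,"dz":-0.085,"rx":0,"ry":0,"rz":0}]'; python3 go.py .4307 -.215 .1
```

```text
time_s: 8.9
position: [0.6417, -0.029, 0.0457]
orientation: [0.001, 0.706, 0.708, 0.001]
wrist_force: [-0.4, -0.4, -0.8]
width: 0.476
gripper_force: 29.7
time_s: 9.4
position: [0.6371, -0.0287, 0.0704]
orientation: [-0.003, 0.706, 0.708, -0.003]
wrist_force: [-0.6, -0.9, -0.5]
width: 0.812
gripper_force: 0.0
time_s: 9.9
position: [0.5407, -0.12, 0.1604]
orientation: [0.001, 0.706, 0.709, 0.0]
wrist_force: [0.1, -0.2, -0.1]
width: 0.996
gripper_force: 0.0
d [-0.0945 -0.1105  0.0603] rot [0.002 0.001 0.004]
```

```bash
python3 -m pendant '[{"grip":1,"dx":-0.033,"dy":-0.037,"dz":0,"rx":0,"ry":0,"rz":0},{"grip":1,"dx":-0.065,"dy":-0.074,"dz":0,"rx":0,"ry":0,"rz":0},{"grip":1,"dx":-0.094,"dy":-0.11,"dz":0,"rx":0,"ry":0,"rz":0},{"grip":1,"dx":-0.094,"dy":-0.11,"dz":0.02,"rx":0,"ry":0,"rz":0},{"grip":1,"dx":-0.094,"dy":-0.11,"dz":0.04,"rx":0,"ry":0,"rz":0}]'; python3 go.py .4307 -.215 .042
```

```text
time_s: 10.4
position: [0.4311, -0.2152, 0.1203]
orientation: [0.002, 0.707, 0.707, 0.0]
wrist_force: [-0.2, -0.3, -0.2]
width: 1.003
gripper_force: 0.0
d [ 0.0004 -0.0006  0.0783] rot [ 0.003  0.002 -0.   ]
```

```bash
python3 -m pendant '[{"grip":1,"dx":0,"dy":0,"dz":0.03,"rx":0,"ry":0,"rz":0},{"grip":1,"dx":0,"dy":0,"dz":0.06,"rx":0,"ry":0,"rz":0},{"grip":1,"dx":0,"dy":0,"dz":0.079,"rx":0,"ry":0,"rz":0},{"grip":1,"dx":0,"dy":0,"dz":0.079,"rx":0,"ry":0,"rz":0},{"grip":-1,"dx":0,"dy":0,"dz":0.079,"rx":0,"ry":0,"rz":0}]' 40; python3 -m pendant '[{"grip":-1,"dx":0,"dy":0,"dz":0,"rx":0,"ry":0,"rz":0},{"grip":-1,"dx":0,"dy":0,"dz":0,"rx":0,"ry":0,"rz":0},{"grip":-1,"dx":0,"dy":0,"dz":0,"rx":0,"ry":0,"rz":0},{"grip":-1,"dx":0,"dy":0,"dz":0,"rx":0,"ry":0,"rz":0},{"grip":-1,"dx":0,"dy":0,"dz":0,"rx":0,"ry":0,"rz":0}]'; python3 go.py .642 .0445 .16
```

```text
time_s: 10.9
position: [0.4315, -0.2136, 0.0407]
orientation: [-0.0, 0.706, 0.708, -0.0]
wrist_force: [0.7, 0.1, -0.0]
width: 0.93
gripper_force: 0.0
time_s: 11.4
position: [0.4316, -0.2138, 0.0414]
orientation: [0.0, 0.706, 0.708, -0.0]
wrist_force: [-3.0, 0.4, 5.8]
width: 0.563
gripper_force: 39.0
d [ 0.2576  0.2112 -0.1187] rot [0.    0.    0.003]
```

```bash
python3 -m pendant '[{"grip":-1,"dx":0,"dy":0,"dz":-0.03,"rx":0,"ry":0,"rz":0},{"grip":-1,"dx":0,"dy":0,"dz":-0.07,"rx":0,"ry":0,"rz":0},{"grip":-1,"dx":0,"dy":0,"dz":-0.11,"rx":0,"ry":0,"rz":0},{"grip":-1,"dx":0.025,"dy":0.02,"dz":-0.12,"rx":0,"ry":0,"rz":0},{"grip":-1,"dx":0.055,"dy":0.045,"dz":-0.12,"rx":0,"ry":0,"rz":0}]'; python3 -m pendant '[{"grip":-1,"dx":0.028,"dy":0.023,"dz":0,"rx":0,"ry":0,"rz":0},{"grip":-1,"dx":0.056,"dy":0.046,"dz":0,"rx":0,"ry":0,"rz":0},{"grip":-1,"dx":0.084,"dy":0.069,"dz":0,"rx":0,"ry":0,"rz":0},{"grip":-1,"dx":0.112,"dy":0.092,"dz":0,"rx":0,"ry":0,"rz":0},{"grip":-1,"dx":0.14,"dy":0.115,"dz":0,"rx":0,"ry":0,"rz":0}]'; python3 go.py .642 .0445 .16
```

```text
time_s: 11.9
position: [0.4779, -0.1594, 0.1636]
orientation: [0.003, 0.707, 0.707, 0.001]
wrist_force: [0.5, -0.8, -2.8]
width: 0.559
gripper_force: 39.7
time_s: 12.4
position: [0.5911, -0.0167, 0.1599]
orientation: [-0.0, 0.706, 0.708, -0.0]
wrist_force: [0.3, -1.2, -2.5]
width: 0.562
gripper_force: 39.7
d [ 0.061   0.0511 -0.0002] rot [-0.001 -0.     0.003]
```

```bash
python3 -m pendant '[{"grip":-1,"dx":0.03,"dy":0.025,"dz":0,"rx":0,"ry":0,"rz":0},{"grip":-1,"dx":0.05,"dy":0.04,"dz":0,"rx":0,"ry":0,"rz":0},{"grip":-1,"dx":0.06,"dy":0.05,"dz":0,"rx":0,"ry":0,"rz":0},{"grip":-1,"dx":0.06,"dy":0.05,"dz":0,"rx":0,"ry":0,"rz":0},{"grip":-1,"dx":0.06,"dy":0.05,"dz":0,"rx":0,"ry":0,"rz":0}]'; python3 go.py .642 .0445 .05
```

```text
time_s: 12.9
position: [0.6398, 0.0414, 0.1598]
orientation: [-0.0, 0.706, 0.708, -0.001]
wrist_force: [0.0, -0.3, -2.6]
width: 0.564
gripper_force: 39.7
d [0.0032 0.0024 0.1098] rot [-0.002  0.001  0.003]
```

```bash
python3 -m pendant '[{"grip":-1,"dx":0.002,"dy":0.002,"dz":0.03,"rx":0,"ry":0,"rz":0},{"grip":-1,"dx":0.002,"dy":0.002,"dz":0.06,"rx":0,"ry":0,"rz":0},{"grip":-1,"dx":0.002,"dy":0.002,"dz":0.09,"rx":0,"ry":0,"rz":0},{"grip":-1,"dx":0.002,"dy":0.002,"dz":0.109,"rx":0,"ry":0,"rz":0},{"grip":-1,"dx":0.002,"dy":0.002,"dz":0.109,"rx":0,"ry":0,"rz":0}]'; python3 -m pendant '[{"grip":-1,"dx":0,"dy":0,"dz":0.001,"rx":0,"ry":0,"rz":0}]'
python3 - <<'E'
from h import *
print(get_state()["position"])
p,d=viewer.grab_frame("side"); cv2.imwrite("pics/s5.png",cv2.resize(p[130:290,170:370],None,fx=3,fy=3))
E
```

```text
time_s: 13.4
position: [0.6395, 0.0425, 0.0486]
orientation: [-0.002, 0.707, 0.708, -0.002]
wrist_force: [-0.4, -0.5, -2.6]
width: 0.488
gripper_force: 155.4
time_s: 13.5
position: [0.6421, 0.0428, 0.0507]
orientation: [-0.0, 0.706, 0.708, -0.0]
wrist_force: [0.6, 0.1, -2.7]
width: 0.489
gripper_force: 169.4
[0.64209462 0.04284892 0.05068189]
```

View pics/s5.png

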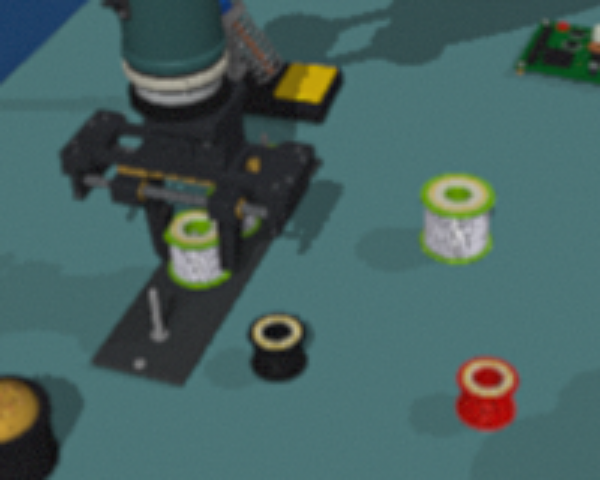

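The grip width fell to the wire's diameter, so the reel has shifted in the fingers. I'll measure its top with the side camera's depth.

Run:
```python
from h import *
p,d=viewer.grab_frame("side"); X=cloud("side",d)
cv2.imwrite("pics/s6.png",cv2.resize(p[190:235,205:265],None,fx=10,fy=10,interpolation=cv2.INTER_CUBIC))
hsv=cv2.cvtColor(p,cv2.COLOR_BGR2HSV); m=cv2.inRange(hsv,(25,100,50),(50,255,255))>0
m&=(abs(X[...,0]-.642)<.05)&(abs(X[...,1]-.0445)<.04)&(X[...,2]>0.005)
P=X[m]; i=np.argsort(P[:,2])
print(len(P),P[i][::6].round(3))
```

```text
188 [[0.66  0.057 0.009]
 [0.64  0.06  0.009]
 [0.65  0.06  0.01 ]
 [0.621 0.046 0.015]
 [0.637 0.063 0.016]
 [0.635 0.063 0.016]
 [0.632 0.063 0.017]
 [0.67  0.044 0.018]
 [0.668 0.048 0.019]
 [0.65  0.063 0.019]
 [0.612 0.053 0.03 ]
 [0.652 0.029 0.045]
 [0.641 0.029 0.048]
 [0.642 0.027 0.049]
 [0.65  0.032 0.051]
 [0.656 0.036 0.053]
 [0.661 0.019 0.054]
 [0.652 0.058 0.054]
 [0.625 0.054 0.055]
 [0.663 0.02  0.055]
 [0.643 0.064 0.055]
 [0.649 0.062 0.056]
 [0.633 0.058 0.056]
 [0.635 0.058 0.056]
 [0.642 0.061 0.056]
 [0.641 0.028 0.056]
 [0.648 0.059 0.057]
 [0.668 0.033 0.057]
 [0.629 0.054 0.057]
 [0.62  0.052 0.058]
 [0.666 0.041 0.06 ]
 [0.616 0.059 0.118]]
```

View pics/s6.png

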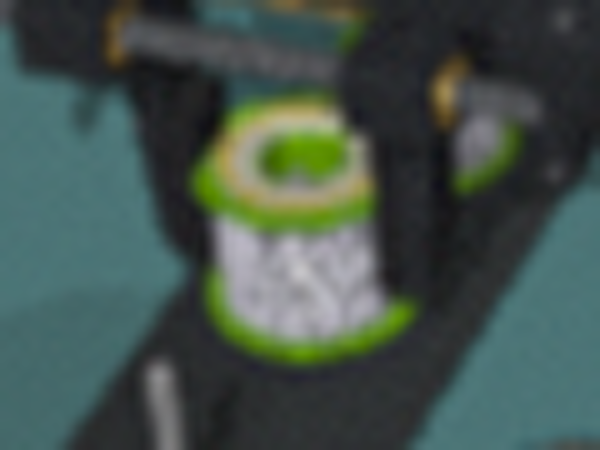

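The pin tip shows inside the bore at (300,180). The reel is upright but has ridden up about 7 mm in the grip, so I'll lower it the rest of the way.

```bash
python3 -m pendant '[{"grip":-1,"dx":0,"dy":0,"dz":0.003,"rx":0,"ry":0,"rz":0},{"grip":-1,"dx":0,"dy":0,"dz":0.006,"rx":0,"ry":0,"rz":0},{"grip":-1,"dx":0,"dy":0,"dz":0.006,"rx":0,"ry":0,"rz":0}]' 30
python3 - <<'E'
from h import *
p,d=viewer.grab_frame("side"); X=cloud("side",d)
hsv=cv2.cvtColor(p,cv2.COLOR_BGR2HSV); m=cv2.inRange(hsv,(25,100,50),(50,255,255))>0
m&=(abs(X[...,0]-.642)<.05)&(abs(X[...,1]-.0445)<.04)&(X[...,2]>0.04)&(X[...,2]<.07)
print(np.median(X[m],0))
E
```

```text
time_s: 13.9
position: [0.6436, 0.0441, 0.0462]
orientation: [0.001, 0.706, 0.708, 0.001]
wrist_force: [-1.2, -0.6, 4.2]
width: 0.487
gripper_force: 164.5
[0.65099061 0.05212289 0.05031952]
```

It's on the plate: top at 0.050 and contact force positive. Release and go for the 500.

```bash
python3 -m pendant '[{"grip":0.1,"dx":0,"dy":0,"dz":0,"rx":0,"ry":0,"rz":0},{"grip":0.3,"dx":0,"dy":0,"dz":0,"rx":0,"ry":0,"rz":0},{"grip":0.6,"dx":0,"dy":0,"dz":0,"rx":0,"ry":0,"rz":0},{"grip":1,"dx":0,"dy":0,"dz":0,"rx":0,"ry":0,"rz":0},{"grip":1,"dx":0,"dy":0,"dz":0,"rx":0,"ry":0,"rz":0}]'; python3 -m pendant '[{"grip":1,"dx":0,"dy":0,"dz":0,"rx":0,"ry":0,"rz":0},{"grip":1,"dx":0,"dy":0,"dz":-0.04,"rx":0,"ry":0,"rz":0},{"grip":1,"dx":0,"dy":0,"dz":-0.08,"rx":0,"ry":0,"rz":0},{"grip":1,"dx":0,"dy":0,"dz":-0.115,"rx":0,"ry":0,"rz":0},{"grip":1,"dx":-0.02,"dy":-0.035,"dz":-0.115,"rx":0,"ry":0,"rz":0}]'; python3 go.py .4561 -.0694 .11
```

```text
time_s: 14.45
position: [0.6347, 0.0446, 0.0457]
orientation: [-0.007, 0.706, 0.708, -0.006]
wrist_force: [-39.0, 2.0, 37.3]
width: 0.882
gripper_force: 59.7
time_s: 14.95
position: [0.6154, 0.0254, 0.1671]
orientation: [0.006, 0.705, 0.709, 0.006]
wrist_force: [0.6, -0.4, -2.0]
width: 0.998
gripper_force: 56.0
d [-0.094  -0.1608  0.0543] rot [ 0.017 -0.001  0.005]
```

The readings suggest something is still stuck to the gripper. Looking.

Run:
```python
from h import *
p,d=viewer.grab_frame("side"); cv2.imwrite("pics/s7.png",cv2.resize(p[110:290,180:370],None,fx=3.3,fy=3.3,interpolation=cv2.INTER_CUBIC))
```

```text
(no output)
```

View pics/s7.png

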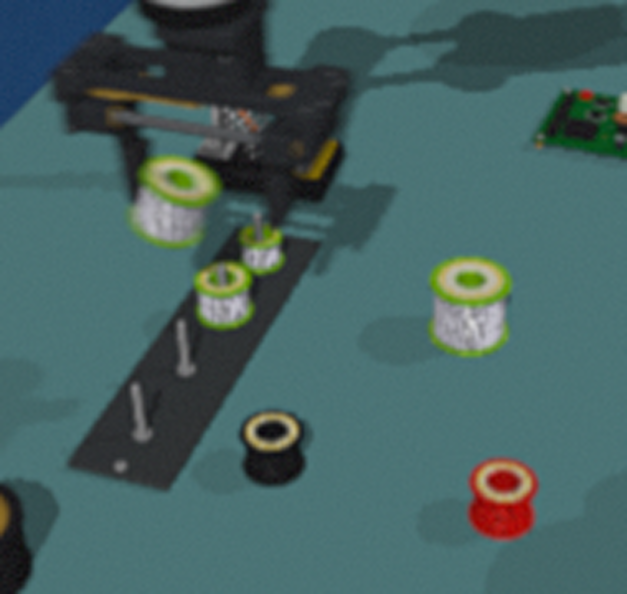

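The 250 reel is wedged on the far finger, its flanges straddling the pad, and is tilted. The pin can strip it off: lower it back over pin b and pull the finger away in +x. First I'll measure where the reel hangs.

```bash
cat > hang.py <<'E'
from h import *
import sys
x0,x1,y0,y1,z0,z1=map(float,sys.argv[1:7])
p,d=viewer.grab_frame("side"); X=cloud("side",d); s=get_state(); print("tcp",np.round(s["position"],4))
hsv=cv2.cvtColor(p,cv2.COLOR_BGR2HSV); m=cv2.inRange(hsv,(25,90,50),(50,255,255))|cv2.inRange(hsv,(10,10,120),(35,255,255))
m=(m>0)&(X[...,0]>x0)&(X[...,0]<x1)&(X[...,1]>y0)&(X[...,1]<y1)&(X[...,2]>z0)&(X[...,2]<z1)
m=cv2.erode(m.astype(np.uint8),np.ones((2,2)))>0
P=X[m]; best=None; rng=np.random.default_rng(0)
for _ in range(500):
    a=P[rng.choice(len(P),3,False)]; n=np.cross(a[1]-a[0],a[2]-a[0]); n/=np.linalg.norm(n)+1e-9
    if abs(n[2])<.85: continue
    k=abs((P-a[0])@n)<.002
    if best is None or k.sum()>best.sum(): best=k
Q=P[best]; c=Q.mean(0); n=np.linalg.svd(Q-c)[2][2]; n*=np.sign(n[2])
# project to plane, min enclosing circle
e1=np.cross(n,[0,1,0]);e1/=np.linalg.norm(e1);e2=np.cross(n,e1)
(a,b),r=cv2.minEnclosingCircle(np.c_[(Q-c)@e1,(Q-c)@e2].astype(np.float32))
print(len(Q),"centre top",(c+a*e1+b*e2).round(4),"n",n.round(3),"r %.4f"%r)
E
python3 hang.py .57 .72 -.03 .09 .11 .22
```

```text
tcp [0.6041 0.0227 0.1596]
157 centre top [0.6263 0.0206 0.1614] n [-0.209 -0.002  0.978] r 0.0256
```

```bash
python3 go.py .614 .0465 .1; python3 -m pendant '[{"grip":1,"dx":0.012,"dy":0.01,"dz":0,"rx":0,"ry":0,"rz":0},{"grip":1,"dx":0.024,"dy":0.01,"dz":0,"rx":0,"ry":0,"rz":0},{"grip":1,"dx":0.024,"dy":0.01,"dz":0.03,"rx":0,"ry":0,"rz":0},{"grip":1,"dx":0.024,"dy":0.01,"dz":0.055,"rx":0,"ry":0,"rz":0},{"grip":1,"dx":0.024,"dy":0.01,"dz":0.055,"rx":0,"ry":0,"rz":0}]'; python3 hang.py .57 .72 -.01 .1 .08 .16
```

```text
d [0.0239 0.0101 0.0595] rot [-0.003  0.001  0.003]
time_s: 15.55
position: [0.615, 0.0494, 0.1]
orientation: [-0.003, 0.706, 0.709, -0.003]
wrist_force: [-0.6, -0.2, -3.2]
width: 1.001
gripper_force: 56.9
tcp [0.6162 0.0492 0.1018]
156 centre top [0.6369 0.0482 0.0954] n [-0.324 -0.046  0.945] r 0.0260
```

```bash
python3 -m pendant '[{"grip":1,"dx":-0.004,"dy":-0.003,"dz":0,"rx":0,"ry":0,"rz":0},{"grip":1,"dx":-0.004,"dy":-0.003,"dz":0.015,"rx":0,"ry":0,"rz":0},{"grip":1,"dx":-0.004,"dy":-0.003,"dz":0.03,"rx":0,"ry":0,"rz":0},{"grip":1,"dx":-0.004,"dy":-0.003,"dz":0.045,"rx":0,"ry":0,"rz":0},{"grip":1,"dx":-0.004,"dy":-0.003,"dz":0.045,"rx":0,"ry":0,"rz":0}]'; python3 hang.py .57 .72 -.01 .1 .03 .09
```

```text
time_s: 16.1
position: [0.6135, 0.0438, 0.0571]
orientation: [-0.001, 0.706, 0.708, -0.001]
wrist_force: [0.2, -1.0, -1.8]
width: 1.001
gripper_force: 57.3
tcp [0.6134 0.0439 0.0578]
137 centre top [0.6351 0.0429 0.056 ] n [-0.227 -0.031  0.973] r 0.0262
```

```bash
python3 -m pendant '[{"grip":1,"dx":0,"dy":0,"dz":0.004,"rx":0,"ry":0,"rz":0},{"grip":1,"dx":0,"dy":0,"dz":0.008,"rx":0,"ry":0,"rz":0},{"grip":1,"dx":0,"dy":0,"dz":0.01,"rx":0,"ry":0,"rz":0},{"grip":1,"dx":0,"dy":0,"dz":0.01,"rx":0,"ry":0,"rz":0}]'; python3 hang.py .57 .72 -.01 .1 .03 .09
```

```text
time_s: 16.55
position: [0.6149, 0.044, 0.0496]
orientation: [0.0, 0.706, 0.708, 0.0]
wrist_force: [1.3, 0.3, -0.6]
width: 0.998
gripper_force: 59.9
tcp [0.6148 0.044  0.0496]
131 centre top [0.6359 0.0436 0.0522] n [-0.078 -0.001  0.997] r 0.0257
```

```bash
python3 -m pendant '[{"grip":1,"dx":0,"dy":0,"dz":0.002,"rx":0,"ry":0,"rz":0},{"grip":1,"dx":0,"dy":0.005,"dz":0.002,"rx":0,"ry":0,"rz":0},{"grip":1,"dx":0,"dy":0.009,"dz":0.002,"rx":0,"ry":0,"rz":0},{"grip":1,"dx":0,"dy":0.012,"dz":0.002,"rx":0,"ry":0,"rz":0}]'; python3 hang.py .57 .72 -.01 .1 .03 .09
```

```text
time_s: 17.0
position: [0.6264, 0.044, 0.047]
orientation: [-0.0, 0.706, 0.708, -0.001]
wrist_force: [-1.2, 0.4, -1.4]
width: 0.998
gripper_force: 60.8
tcp [0.627  0.0439 0.0471]
126 centre top [0.6472 0.0429 0.0512] n [-0.019 -0.009  1.   ] r 0.0260
```

```bash
python3 -m pendant '[{"grip":1,"dx":0,"dy":0.002,"dz":0.001,"rx":0,"ry":0,"rz":0},{"grip":1,"dx":0,"dy":0.004,"dz":0.001,"rx":0,"ry":0,"rz":0}]';python3 -m pendant '[{"grip":1,"dx":0,"dy":0.002,"dz":0,"rx":0,"ry":0,"rz":0},{"grip":1,"dx":0,"dy":0.003,"dz":0,"rx":0,"ry":0,"rz":0}]'; python3 hang.py .57 .72 -.01 .1 .03 .09
```

```text
time_s: 17.25
position: [0.6286, 0.0442, 0.0463]
orientation: [-0.002, 0.706, 0.708, -0.002]
wrist_force: [-11.9, 1.0, 8.7]
width: 1.0
gripper_force: 56.7
time_s: 17.45
position: [0.629, 0.0442, 0.0464]
orientation: [-0.004, 0.706, 0.708, -0.004]
wrist_force: [-19.0, 0.8, 14.4]
width: 1.002
gripper_force: 52.7
tcp [0.6289 0.0442 0.0464]
146 centre top [0.6493 0.0431 0.0509] n [0.007 0.    1.   ] r 0.0259
```

```bash
python3 -m pendant '[{"grip":1,"dx":0,"dy":0.003,"dz":0,"rx":0,"ry":0,"rz":0},{"grip":1,"dx":0,"dy":0.006,"dz":0,"rx":0,"ry":0,"rz":0}]';python3 -m pendant '[{"grip":1,"dx":0,"dy":0.002,"dz":0,"rx":0,"ry":0,"rz":0},{"grip":1,"dx":0,"dy":0.004,"dz":0,"rx":0,"ry":0,"rz":0}]'; python3 hang.py .57 .72 -.01 .1 .03 .09
```

```text
time_s: 17.7
position: [0.6299, 0.0443, 0.0465]
orientation: [-0.008, 0.706, 0.708, -0.008]
wrist_force: [-37.9, 0.4, 32.4]
width: 0.999
gripper_force: 40.3
time_s: 17.9
position: [0.6419, 0.0442, 0.0467]
orientation: [-0.001, 0.706, 0.708, -0.001]
wrist_force: [0.9, 0.1, 1.2]
width: 0.998
gripper_force: 0.0
tcp [0.6441 0.0441 0.0472]
134 centre top [0.6488 0.0427 0.0508] n [ 0.004 -0.009  1.   ] r 0.0254
```

Freed: the reel stands flat at (0.649, 0.043) around pin b. For the 500 I'll grip with the top flange level with the pad centre, as worked for the 100.

```bash
python3 -m pendant '[{"grip":1,"dx":0,"dy":0,"dz":-0.02,"rx":0,"ry":0,"rz":0},{"grip":1,"dx":0,"dy":0,"dz":-0.05,"rx":0,"ry":0,"rz":0},{"grip":1,"dx":0,"dy":0,"dz":-0.09,"rx":0,"ry":0,"rz":0},{"grip":1,"dx":0,"dy":0,"dz":-0.12,"rx":0,"ry":0,"rz":0},{"grip":1,"dx":-0.018,"dy":-0.03,"dz":-0.12,"rx":0,"ry":0,"rz":0}]'; python3 -m pendant '[{"grip":1,"dx":-0.02,"dy":-0.033,"dz":0,"rx":0,"ry":0,"rz":0},{"grip":1,"dx":-0.04,"dy":-0.066,"dz":0,"rx":0,"ry":0,"rz":0},{"grip":1,"dx":-0.06,"dy":-0.1,"dz":0,"rx":0,"ry":0,"rz":0},{"grip":1,"dx":-0.08,"dy":-0.13,"dz":0,"rx":0,"ry":0,"rz":0},{"grip":1,"dx":-0.08,"dy":-0.13,"dz":0,"rx":0,"ry":0,"rz":0}]'; python3 go.py .4561 -.0694 .12; python3 hang.py .57 .72 -.01 .1 .03 .09;  python3 hang.py .4 .52 -.12 -.02 .04 .07
```

```text
time_s: 18.45
position: [0.6213, 0.0271, 0.1739]
orientation: [0.006, 0.705, 0.709, 0.006]
wrist_force: [0.8, -0.0, -0.9]
width: 0.998
gripper_force: 0.0
time_s: 18.95
position: [0.4812, -0.056, 0.1662]
orientation: [-0.0, 0.707, 0.707, -0.001]
wrist_force: [-0.3, 0.0, 0.1]
width: 1.005
gripper_force: 0.0
d [-0.0134 -0.0251  0.0463] rot [-0.001  0.001  0.001]
tcp [ 0.4834 -0.0553  0.1669]
119 centre top [0.6485 0.0423 0.0509] n [-0.007 -0.001  1.   ] r 0.0249
tcp [ 0.4848 -0.0549  0.1672]
161 centre top [ 0.4524 -0.0685  0.0516] n [-0.005 -0.003  1.   ] r 0.0309
```

```bash
python3 -m pendant '[{"grip":1,"dx":-0.014,"dy":-0.028,"dz":0,"rx":0,"ry":0,"rz":0},{"grip":1,"dx":-0.014,"dy":-0.028,"dz":0.025,"rx":0,"ry":0,"rz":0},{"grip":1,"dx":-0.014,"dy":-0.028,"dz":0.045,"rx":0,"ry":0,"rz":0},{"grip":1,"dx":-0.014,"dy":-0.028,"dz":0.045,"rx":0,"ry":0,"rz":0}]'; python3 go.py .4555 -.0694 .055
```

```text
time_s: 19.45
position: [0.4555, -0.0678, 0.1194]
orientation: [-0.002, 0.706, 0.708, -0.001]
wrist_force: [-0.6, 0.6, -0.1]
width: 1.002
gripper_force: 0.0
d [-0.0017  0.0002  0.0644] rot [-0.004 -0.001  0.004]
```

```bash
python3 -m pendant '[{"grip":1,"dx":-0.001,"dy":0,"dz":0.025,"rx":0,"ry":0,"rz":0},{"grip":1,"dx":-0.001,"dy":0,"dz":0.045,"rx":0,"ry":0,"rz":0},{"grip":1,"dx":-0.001,"dy":0,"dz":0.064,"rx":0,"ry":0,"rz":0},{"grip":1,"dx":-0.001,"dy":0,"dz":0.064,"rx":0,"ry":0,"rz":0},{"grip":-1,"dx":-0.001,"dy":0,"dz":0.064,"rx":0,"ry":0,"rz":0}]' 45; python3 -m pendant '[{"grip":-1,"dx":0,"dy":0,"dz":0,"rx":0,"ry":0,"rz":0},{"grip":-1,"dx":0,"dy":0,"dz":0,"rx":0,"ry":0,"rz":0},{"grip":-1,"dx":0,"dy":0,"dz":0,"rx":0,"ry":0,"rz":0},{"grip":-1,"dx":0,"dy":0,"dz":0,"rx":0,"ry":0,"rz":0},{"grip":-1,"dx":0,"dy":0,"dz":0,"rx":0,"ry":0,"rz":0}]'; python3 -m pendant '[{"grip":-1,"dx":0,"dy":0,"dz":-0.02,"rx":0,"ry":0,"rz":0},{"grip":-1,"dx":0,"dy":0,"dz":-0.04,"rx":0,"ry":0,"rz":0},{"grip":-1,"dx":0,"dy":0,"dz":-0.06,"rx":0,"ry":0,"rz":0},{"grip":-1,"dx":0,"dy":0,"dz":-0.08,"rx":0,"ry":0,"rz":0},{"grip":-1,"dx":0,"dy":0,"dz":-0.1,"rx":0,"ry":0,"rz":0}]'; python3 go.py .643 .1195 .17; python3 hang.py .4 .52 -.12 -.02 .12 .18
```

```text
time_s: 19.95
position: [0.4573, -0.0693, 0.0582]
orientation: [0.0, 0.706, 0.708, 0.0]
wrist_force: [-0.7, -0.7, 0.3]
width: 0.934
gripper_force: 0.0
time_s: 20.45
position: [0.4559, -0.0696, 0.0586]
orientation: [-0.0, 0.706, 0.708, -0.0]
wrist_force: [-3.4, -0.7, 7.4]
width: 0.682
gripper_force: 45.0
time_s: 20.95
position: [0.4549, -0.0693, 0.1574]
orientation: [-0.001, 0.706, 0.708, -0.0]
wrist_force: [1.1, 0.1, -6.1]
width: 0.678
gripper_force: 45.0
d [ 0.1882  0.1887 -0.0128] rot [-0.002 -0.     0.003]
tcp [ 0.4572 -0.0697  0.161 ]
186 centre top [ 0.4541 -0.0668  0.1504] n [-0.001  0.007  1.   ] r 0.0307
```

```bash
python3 -m pendant '[{"grip":-1,"dx":0.015,"dy":0.015,"dz":0,"rx":0,"ry":0,"rz":0},{"grip":-1,"dx":0.035,"dy":0.035,"dz":0,"rx":0,"ry":0,"rz":0},{"grip":-1,"dx":0.055,"dy":0.055,"dz":0,"rx":0,"ry":0,"rz":0},{"grip":-1,"dx":0.075,"dy":0.075,"dz":0,"rx":0,"ry":0,"rz":0},{"grip":-1,"dx":0.095,"dy":0.095,"dz":0,"rx":0,"ry":0,"rz":0}]';  python3 -m pendant '[{"grip":-1,"dx":0.02,"dy":0.02,"dz":0,"rx":0,"ry":0,"rz":0},{"grip":-1,"dx":0.04,"dy":0.04,"dz":0,"rx":0,"ry":0,"rz":0},{"grip":-1,"dx":0.06,"dy":0.06,"dz":0,"rx":0,"ry":0,"rz":0},{"grip":-1,"dx":0.08,"dy":0.08,"dz":0,"rx":0,"ry":0,"rz":0},{"grip":-1,"dx":0.09,"dy":0.09,"dz":0,"rx":0,"ry":0,"rz":0}]'; python3 -m pendant '[{"grip":-1,"dx":0.003,"dy":0.003,"dz":0,"rx":0,"ry":0,"rz":0},{"grip":-1,"dx":0.003,"dy":0.003,"dz":0,"rx":0,"ry":0,"rz":0}]'; python3 go.py .643 .1195 .066; python3 hang.py .58 .7 .07 .17 .12 .18
```

```text
time_s: 21.5
position: [0.5503, 0.0266, 0.1559]
orientation: [-0.001, 0.706, 0.708, -0.001]
wrist_force: [-0.1, -0.7, -6.2]
width: 0.683
gripper_force: 45.0
time_s: 22.0
position: [0.641, 0.1176, 0.1558]
orientation: [-0.001, 0.706, 0.708, -0.0]
wrist_force: [-0.6, -0.4, -6.5]
width: 0.683
gripper_force: 45.0
time_s: 22.2
position: [0.6427, 0.1188, 0.1564]
orientation: [-0.0, 0.706, 0.708, -0.001]
wrist_force: [-0.2, 0.1, -6.5]
width: 0.677
gripper_force: 45.0
d [0.0007 0.0005 0.0904] rot [-0.002  0.001  0.004]
tcp [0.6423 0.1184 0.1565]
240 centre top [0.6435 0.121  0.1495] n [-0.004 -0.001  1.   ] r 0.0311
```

```bash
python3 -m pendant '[{"grip":-1,"dx":0,"dy":0,"dz":0.02,"rx":0,"ry":0,"rz":0},{"grip":-1,"dx":0,"dy":0,"dz":0.04,"rx":0,"ry":0,"rz":0},{"grip":-1,"dx":0,"dy":0,"dz":0.06,"rx":0,"ry":0,"rz":0},{"grip":-1,"dx":0,"dy":0,"dz":0.078,"rx":0,"ry":0,"rz":0},{"grip":-1,"dx":0,"dy":0,"dz":0.086,"rx":0,"ry":0,"rz":0}]'; python3 -m pendant '[{"grip":-1,"dx":0,"dy":0,"dz":0.001,"rx":0,"ry":0,"rz":0},{"grip":-1,"dx":0,"dy":0,"dz":0.002,"rx":0,"ry":0,"rz":0}]';python3 hang.py .58 .7 .07 .17 .04 .08
```

```text
time_s: 22.75
position: [0.6409, 0.1176, 0.0692]
orientation: [-0.001, 0.706, 0.708, -0.002]
wrist_force: [-0.7, -0.8, -6.6]
width: 0.678
gripper_force: 45.0
time_s: 22.95
position: [0.6437, 0.1186, 0.0702]
orientation: [0.0, 0.706, 0.708, 0.0]
wrist_force: [0.3, 0.3, -6.1]
width: 0.675
gripper_force: 45.0
tcp [0.6441 0.1188 0.0705]
212 centre top [0.6433 0.1194 0.0633] n [-0.    -0.011  1.   ] r 0.0309
```

```bash
python3 -m pendant '[{"grip":-1,"dx":0,"dy":0,"dz":0.002,"rx":0,"ry":0,"rz":0},{"grip":-1,"dx":0,"dy":0,"dz":0.003,"rx":0,"ry":0,"rz":0},{"grip":-1,"dx":0,"dy":0,"dz":0.003,"rx":0,"ry":0,"rz":0}]'; python3 -m pendant '[{"grip":-1,"dx":0,"dy":0,"dz":0.001,"rx":0,"ry":0,"rz":0},{"grip":-1,"dx":0,"dy":0,"dz":0.001,"rx":0,"ry":0,"rz":0}]'
```

```text
time_s: 23.3
position: [0.6438, 0.1191, 0.067]
orientation: [0.0, 0.706, 0.708, 0.0]
wrist_force: [0.1, 0.4, -5.4]
width: 0.68
gripper_force: 45.0
time_s: 23.5
position: [0.644, 0.1193, 0.0667]
orientation: [0.0, 0.706, 0.708, 0.0]
wrist_force: [-1.9, 0.5, 1.2]
width: 0.68
gripper_force: 45.0
```

On the plate. Release in place.

```bash
python3 -m pendant '[{"grip":0.4,"dx":0,"dy":0,"dz":0,"rx":0,"ry":0,"rz":0},{"grip":0.6,"dx":0,"dy":0,"dz":0,"rx":0,"ry":0,"rz":0},{"grip":1,"dx":0,"dy":0,"dz":0,"rx":0,"ry":0,"rz":0},{"grip":1,"dx":0,"dy":0,"dz":0,"rx":0,"ry":0,"rz":0},{"grip":1,"dx":0,"dy":0,"dz":0,"rx":0,"ry":0,"rz":0}]'; python3 -m pendant '[{"grip":1,"dx":0,"dy":0,"dz":-0.02,"rx":0,"ry":0,"rz":0},{"grip":1,"dx":0,"dy":0,"dz":-0.05,"rx":0,"ry":0,"rz":0},{"grip":1,"dx":0,"dy":0,"dz":-0.09,"rx":0,"ry":0,"rz":0},{"grip":1,"dx":0,"dy":-0.03,"dz":-0.12,"rx":0,"ry":0,"rz":0},{"grip":1,"dx":0,"dy":-0.07,"dz":-0.14,"rx":0,"ry":0,"rz":0}]'; python3 -m pendant '[{"grip":1,"dx":0.02,"dy":-0.05,"dz":0,"rx":0,"ry":0,"rz":0},{"grip":1,"dx":0.04,"dy":-0.09,"dz":0,"rx":0,"ry":0,"rz":0},{"grip":1,"dx":0.06,"dy":-0.13,"dz":0,"rx":0,"ry":0,"rz":0},{"grip":1,"dx":0.06,"dy":-0.13,"dz":0,"rx":0,"ry":0,"rz":0}]'
python3 - <<'E'
from h import *
from meas import reels
p,d=viewer.grab_frame("top"); reels(p,d)
cv2.imwrite("pics/t9.png",cv2.resize(p[140:290,170:470],None,fx=2.6,fy=2.6,interpolation=cv2.INTER_CUBIC))
p,d=viewer.grab_frame("side"); cv2.imwrite("pics/s9.png",cv2.resize(p[120:290,160:400],None,fx=3.3,fy=3.3,interpolation=cv2.INTER_CUBIC))
E
```

```text
time_s: 24.0
position: [0.6437, 0.119, 0.0655]
orientation: [0.0, 0.706, 0.708, 0.0]
wrist_force: [-0.5, 1.0, -0.0]
width: 0.995
gripper_force: 0.0
time_s: 24.5
position: [0.5755, 0.119, 0.2087]
orientation: [0.002, 0.706, 0.708, 0.002]
wrist_force: [-0.4, 0.4, -0.4]
width: 1.005
gripper_force: 0.0
time_s: 24.9
position: [0.4387, 0.1796, 0.2048]
orientation: [-0.001, 0.705, 0.709, -0.001]
wrist_force: [0.5, -0.2, 0.2]
width: 1.001
gripper_force: 0.0
reel px 240 175 ztop 0.058 xy [0.6449 0.1185] diam 0.062
reel px 270 173 ztop 0.049 xy [0.6509 0.0412] diam 0.053
reel px 375 172 ztop 0.027 xy [ 0.6551 -0.2468] diam 0.069
reel px 296 176 ztop 0.040 xy [ 0.6431 -0.0298] diam 0.044
reel px 323 177 ztop 0.034 xy [ 0.6407 -0.1028] diam 0.035
```

View pics/t9.png

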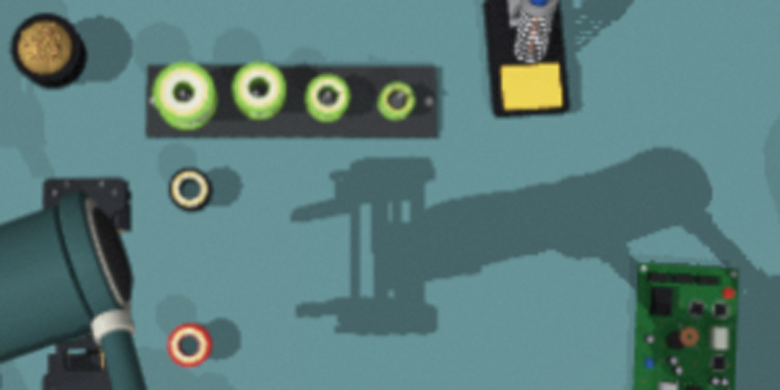

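View pics/s9.png

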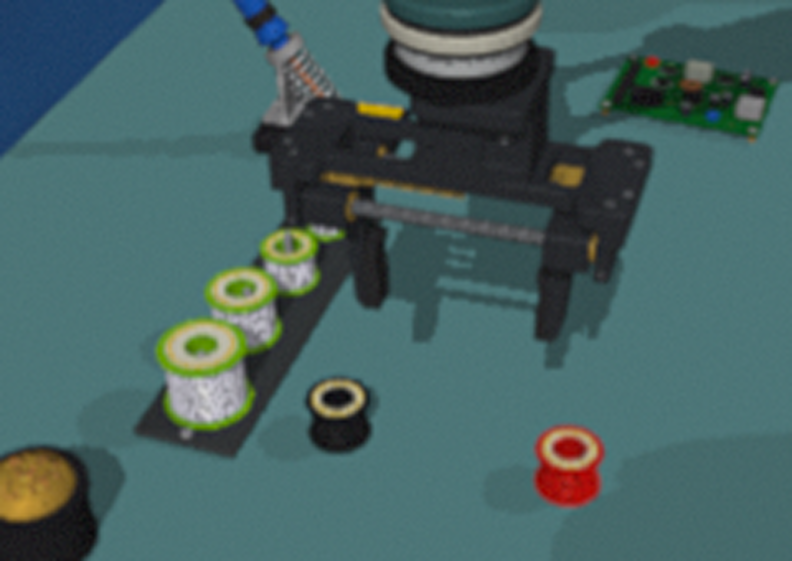

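All four reels are on their pins in order: 63, 54, 45 and 36 mm towards the iron. Their tops are at the right heights for reels flat on the plate, each pin shows in its bore, and the board and decoys are unmoved. Handing in.

```bash
python3 -c "from bench import arm; print(arm.close_job())"
```

```text
the job is handed in; nothing more can be done
None
```

I handed the job in at about 25 s: all four reels are on their pins, flat on the rack, smallest next to the iron; the 54 mm reel jammed on a finger and had to be pulled free on its pin, so it sits close to the 8 mm edge of its play (the limit is 10.5 mm).

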